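# Snap the two bottles back into the clip rail

## Task

Put the two red lotion bottles back into the two empty spring clips of the aluminium bottle rail, one in each, whichever way round. Stand each bottle on the worktop in front of a clip, let go of it, and with the fingers shut push it straight in along the worktop, gently, until it snaps past the rollers and sits home against the pad, upright. Knock nothing over, leave the brown dropper bottle in its clip and do not shift the things standing about.

Things in the scene. Friction and masses are not known exactly. Their poses are not given: they have to be found in the camera images.
- red_bottle_a: one of two identical red lotion bottles with white caps, 130 mm tall, 0.06 to 0.14 kg: round body 38 mm across up to 101 mm, cap 27 mm across above it. Origin: centre of the underside, z up. Starts standing on the worktop to the left or to the right of the rail, with the magenta carton and the wax pot close beside it.
- red_bottle_b: the other, identical red lotion bottle. Starts standing on the other side of the rail from the first, with the silver jar and the cream pot near it.
- rail: fixed aluminium bottle rail: upright panel 340 mm long, 135 mm high, with three spring clips in a row. Origin: on the worktop at the middle clip's seat. x: level, the way a bottle is pushed in (away from the robot, to the panel); y along the rail to the left; z up. Panel face 24 mm behind the seats (+x); no part lies more than 18 mm in front of them. The worktop runs flat up to the panel.
- seat_left (a point): axis of a bottle that is home in the left clip (rail y = +110 mm), on the worktop, axes as the rail's; empty. Each clip: rubber pad 20 mm behind the seat, 15 to 95 mm high; two upright rollers 8 mm thick, 18 to 116 mm high, on sprung arms (up to 126 mm high, within 42 mm of the clip's middle line). At rest their axes are 12 mm before the seat, 17 mm either side: 26 mm free between.
- seat_mid (a point): the same for the middle clip, which holds the brown dropper bottle. How a clip acts: a bottle pushed in meets the rollers with its axis about 28 mm before the seat; the push rises to some 6 to 14 N, drops when the axis is about 12 mm from the seat, and the rollers then draw the bottle home.
- seat_right (a point): the same for the right clip (rail y = -110 mm); empty at the start. A bottle slides freely upright only when pushed lower than about 25 mm above the worktop; pushed higher it tips forward until it leans on the rollers, so stand it close to them; pushed on well below their upper end it rights itself and goes in, the lower the surer.
- brown_dropper: brown dropper bottle with a black bulb, 158 mm tall, 39 mm across, held in the middle clip; leave it there. Origin: centre of the underside.
- flacon: bystander: small clear glass flacon with a grey cap and teal label, 30 x 38 x 90 mm, standing 100 to 150 mm in front of the middle clip. Origin: centre of the underside.
- magenta_carton: bystander: magenta carton, 46 x 46 x 108 mm, beside red bottle a. Origin: centre of the underside.
- wax_pot: bystander: low black pot with a gold lid, 53 mm across, 36 mm high, beside red bottle a. Origin: centre of the underside.
- silver_jar: bystander: silver-grey jar with a white lid, 68 mm across (78 mm with its lid tab), 139 mm high, beside red bottle b. Origin: centre of the underside.
- cream_pot: bystander: low cream pot with a black lid, 61 mm across, 48 mm high, beside red bottle b. Origin: centre of the underside.
Things that resemble listed ones, but are neither listed nor needed, are in the scene too. Leave any blue or green look-alike of the red_bottle_b alone.

How it is judged:
By the outcome, as a careful person would: the job done as asked, in the order asked, and still so for the second after the job is handed in, with the robot touching nothing.
It also fails if it takes over 69 s, if anything falls off the work surface, if the arm or the gripper's body presses on something with over 40 N, if the wrist force passes 120 N, or if a joint passes its speed limit or range.

## Robot

A 6-joint arm with a two-finger parallel gripper is mounted at the origin on a cart in front of the work surface, level with it; the furniture and walls round the work are solid. World frame = base frame: x ahead of the robot, y to its left, z up, the work surface at z = 0. Lengths are in m, angles in rad, forces in N, time in s.
With the tool pointing down it reaches from about 0.275 to 0.75 m from the base axis. Payload 10.2 kg.
Tool frame: the origin (TCP) lies midway between the tips of the shut fingers; the grasp point (between the pads) lies 19 mm behind it (env.hold_point_z is the distance from the TCP to the grasp point, in m); z points along the fingers, y is the line along which they close (so a half turn about z gives the same grasp; the last joint's range is limited). The gripper opens to 85 mm and grips with 20 to 120 N. Pads are 22 mm wide; open, the fingers measure 114 mm over their backs; the gripper's body (76 mm by 85 mm) begins 54 mm behind the grasp point. The pads swing forward as they close: fully open they stand 13 mm farther back than shut.
Start: joints at [-1.53, 0.313, 1.498, -0, 1.331, -0.223], TCP at [0.137, -0.507, 0.231] pointing down, gripper open.
Joint ranges: [-2.94, 2.94], [-0.97, 2.17], [0.19, 2.56], [-1.23, 4.37], [0.02, 3.11], [-2.88, 2.88]. Speed limits (rad/s): [2.39, 2.39, 3.01, 3.14, 3.14, 3.14].

## Interface

Orientations are given as a unit quaternion [x, y, z, w].
In Python, from bench import env, kinematics, monitor, eyes, job gives the robot as it stands. The module is installed in compiled form; this text tells all that it offers. Calls block until the motion is done:
- env.reach(position, orientation): joint-space move of the TCP to a pose.
- env.movel(position, velocity=0.15, frame=None, guard=None): straight line of the TCP; frame=None keeps the orientation; velocity is the mean speed in m/s. With guard (N) it stops when the force on the tool has changed by that much, and returns True; else False.
- env.set_joints(angles): joint-space move.
- env.release() and env.close_gripper(effort=None): open the fingers fully, or close them until they stop; effort is the grip in N (None keeps the last).
- env.hold(seconds).
- kinematics.ik(position, orientation): joint angles nearest the present ones, or None.
- monitor.sense(): the state.
- eyes.grab_frame(name): name is "scene" or "top"; returns a dict with "frame" (384x512x3 uint8, red, green, blue), "mtx" (3x3 intrinsics, pixels), "view" (4x4, takes a point from world to camera coordinates). Camera axes: x right, y down, z forward; pixel columns grow to the right and rows downward; lengths in m; the calibration is good to about 2 mm. A picture is of the moment at which its call begins. There is no depth.
A pose or a line that the arm cannot do raises env.MotionError and nothing moves.
- job.hand_in(): hands the job in; it is judged then, once.
The state is a dict: "clock": time; "joints": joint angles; "qvel": joint speeds; "joint_efforts": joint torques, N m; "position": TCP position; "ee_rot": TCP orientation; "contact_force": force on the tool from outside, world axes, zero at the start; "ft_torque": the same for the moment, N m; "finger_gap": opening from 0.0 (shut) to 1.0 (fully open); "gripper_force": force on a finger pad.
Only numpy, scipy, OpenCV 4.12 (cv2) and the standard library are available. Lean on these libraries where they do the work, as an engineer would, in place of code of your own. Each camera call takes 0.05 s, during which the arm holds its last target. There are 200 camera calls.

## Working session

There is one attempt and no reset: what is moved stays moved. The work goes in short steps, each a Python script; the robot and the scene stay as the last script left them, time stands still between calls to the robot, and variables do not carry over. Pictures are saved under pics/ and viewed, at most 10 in all, crops included, and the job is handed in when it is done.

```bash
mkdir -p pics; cat > h.py <<'E'
import numpy as np, cv2
from bench import env, kinematics, monitor, eyes, job
def grab(n):
    f=eyes.grab_frame(n); return f["frame"],np.array(f["mtx"]),np.array(f["view"])
def ray(px,K,V):
    R,t=V[:3,:3],V[:3,3]; d=R.T@np.linalg.inv(K)@np.array([px[0],px[1],1.]); return -R.T@t,d
def onz(px,z,K,V):
    c,d=ray(px,K,V); return c+d*(z-c[2])/d[2]
def proj(p,K,V):
    q=K@(V[:3,:3]@np.array(p,float)+V[:3,3]); return q[:2]/q[2]
E
python3 - <<'E'
from h import *
ims=[]
for n in("scene","top"):
    f,K,V=grab(n); cv2.imwrite(f"pics/{n}0.png",cv2.resize(f[:,:,::-1],(800,600),interpolation=cv2.INTER_CUBIC))
    np.savez(f"{n}0.npz",f=f,K=K,V=V)
    print(n,K.round(1).tolist(),(-V[:3,:3].T@V[:3,3]).round(3),V[2,:3].round(2))
print(monitor.sense())
E
```

```text
scene [[413.5, 0.0, 255.3], [0.0, 413.5, 190.2], [0.0, 0.0, 1.0]] [-0.576 -0.659  0.704] [ 0.77  0.47 -0.44]
top [[365.0, 0.0, 253.6], [0.0, 365.0, 192.4], [0.0, 0.0, 1.0]] [0.356 0.009 1.193] [ 0.17 -0.   -0.99]
{'clock': 0.1, 'joints': array([-1.53041494e+00,  3.13377732e-01,  1.49830759e+00, -2.38858713e-06,
        1.33100799e+00, -2.23407683e-01]), 'qvel': array([ 6.01196654e-04, -3.06906911e-05, -1.02271499e-03, -1.63782212e-04,
        9.90241297e-04,  1.30611707e-03]), 'joint_efforts': array([ 2.40325186e-03, -4.12900472e+01, -2.60142803e+01, -1.97830295e-04,
        3.02821136e-03,  9.04799947e-06]), 'position': array([ 0.13686371, -0.50662668,  0.2308208 ]), 'ee_rot': array([ 9.91314331e-01,  1.31512719e-01,  4.91368765e-05, -5.48131274e-04]), 'contact_force': array([ 0.35647967, -0.29257104, -0.6215302 ]), 'ft_torque': array([-0.0340366 ,  0.00383706, -0.01644867]), 'gripper_force': 0.0, 'finger_gap': 0.9962164604371833}
```

View pics/scene0.png

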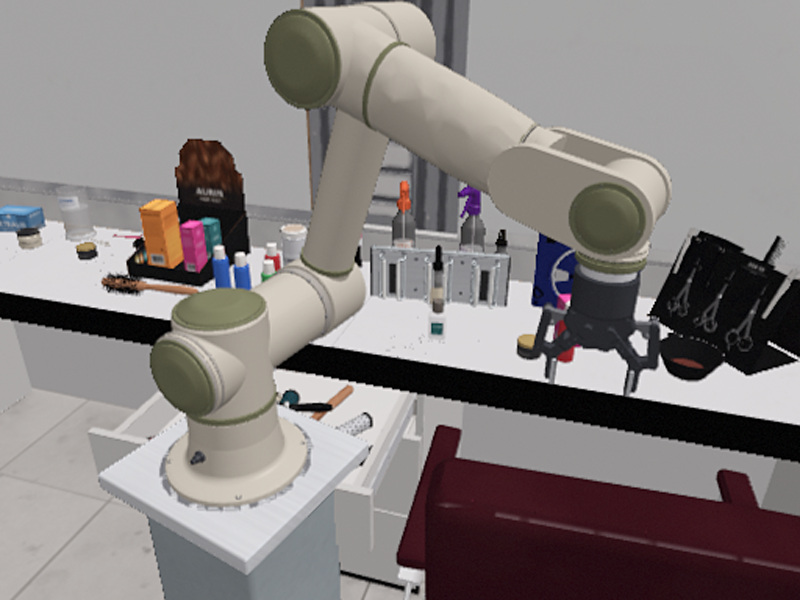

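View pics/top0.png

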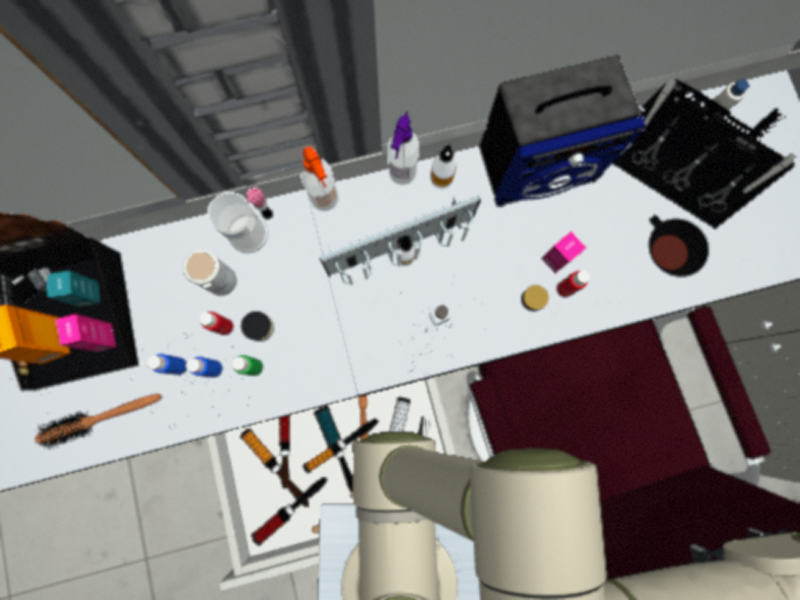

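The top view (800x600 scale) shows two red bottles with white caps, one on each side of the rail.
- **Left candidates:** red at (217,323), between the silver jar (210,270) and the black-lid pot (257,326). Its look-alikes are blue at (168,363), blue at (205,366) and green at (248,365).
- **Right candidate:** red at (573,283), between the magenta carton (565,250) and the gold-lid pot (536,297). The dark red pan at (678,247) is not a bottle.

I choose the two red ones. The rail runs from (321,262) to (480,198), and the flacon is at (441,315).

```bash
cat > meas.py <<'E'
from h import *
def red_bottles(f,K,V):
    hsv=cv2.cvtColor(f,cv2.COLOR_RGB2HSV); h,s,v=cv2.split(hsv)
    m=(((h<6)|(h>172))&(s>150)&(v>70)).astype(np.uint8)
    n,l,st,c=cv2.connectedComponentsWithStats(m); out=[]
    cam=-V[:3,:3].T@V[:3,3]
    for i in range(1,n):
        if not 40<st[i,4]<1500: continue
        ys,xs=np.where(l==i)
        P=np.array([onz((x,y),0.,K,V)[:2] for x,y in zip(xs,ys)])
        ctr=P.mean(0); u=(ctr-cam[:2]); u/=np.linalg.norm(u); w=np.array([-u[1],u[0]])
        a=(P-cam[:2])@u; b=(P-cam[:2])@w
        # bearing of the centreline from lateral angular extent
        ang=np.arctan2(b,a); near=a.min(); th=(ang.min()+ang.max())/2
        r=near+0.019-0.0015
        p=cam[:2]+r*(np.cos(th)*u+np.sin(th)*w)
        out.append((c[i].round(1).tolist(),int(st[i,4]),p.round(4).tolist(),round(float((ang.max()-ang.min())*r),4)))
    return out
E
python3 - <<'E'
from meas import *
d=np.load("top0.npz"); f,K,V=d["f"],d["K"],d["V"]
for o in red_bottles(f,K,V): print(o)
g=f[:,:,::-1]
Z=lambda r0,r1,c0,c1:cv2.resize(g[r0:r1,c0:c1],None,fx=7,fy=7,interpolation=cv2.INTER_CUBIC)
A=Z(120,180,200,314); B=np.hstack([Z(192,217,122,179),Z(168,193,330,387)])
cv2.imwrite("pics/crop0.png",np.vstack([A,B]))
E
```

```text
([428.1, 161.0], 350, [0.6669, -0.566], 0.0701)
([363.5, 182.9], 102, [0.5949, -0.3546], 0.0312)
([141.6, 207.7], 99, [0.5094, 0.3723], 0.0302)
([181.9, 274.1], 74, [0.2974, 0.2415], 0.046)
([171.3, 338.1], 125, [0.1129, 0.2517], 0.0213)
```

View pics/crop0.png

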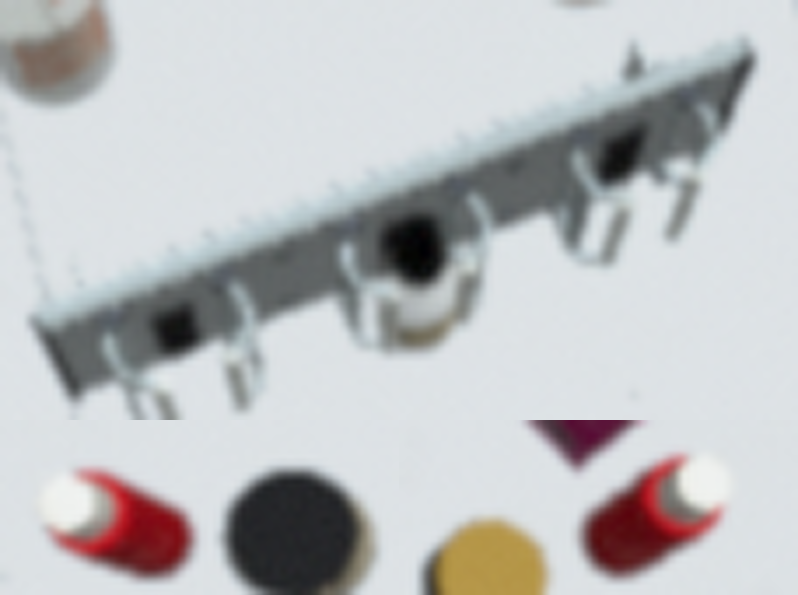

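The crop confirms both targets: red bodies with white caps, the left beside the black-lid pot and the right beside the gold lid and magenta carton. The panel's front-top edge runs from about (45,330) to (752,62) in crop pixels, and its front-bottom edge from (75,397) to (722,128). The flacon is outside this crop.

```bash
sed -i 's/(s>150)&(v>70)/(s>110)\&(v>45)/; s/ 40<st/ 70<st/' meas.py
python3 - <<'E'
from meas import *
d=np.load("top0.npz"); f,K,V=d["f"],d["K"],d["V"]
for o in red_bottles(f,K,V): print(o)
c=lambda x,y:(200+(x+.5)/7-.5,120+(y+.5)/7-.5)
for nm,a,b,z in(("topfront",(45,330),(752,62),.135),("botfront",(75,397),(722,128),0.)):
    A,B=onz(c(*a),z,K,V),onz(c(*b),z,K,V); v=A-B
    print(nm,A.round(4),B.round(4),np.linalg.norm(v).round(4),"yaw y-axis",np.degrees(np.arctan2(v[1],v[0])).round(2)-90,((A+B)/2).round(4))
# crown of caps (white tops at z=.13), crop px
for n,(x,y),(c0,r0) in(("L",(71,502),(122,192)),("R",(703-399,484),(330,168))):
    print(n,onz((c0+(x+.5)/7-.5,r0+(y-420+.5)/7-.5),.13,K,V).round(4))
# flacon, dropper etc. roughly
for n,p,z in(("flacon cap",(441,311),.09),("dropper bulb",(200+415/7*1.0,120+245/7),.15),("wax lid",(536,297),.036),("cream lid",(257,326),.048),("carton top",(571,245),.108),("jar lid",(203,266),.139)):
    if n!="dropper bulb": p=(p[0]/1.5625,p[1]/1.5625)
    print(n,onz(p,z,K,V).round(3))
E
```

```text
([428.3, 161.0], 404, [0.6659, -0.5644], 0.0756)
([363.8, 182.7], 120, [0.5949, -0.3546], 0.0325)
([467.9, 242.5], 889, [0.4064, -0.6525], 0.2921)
([141.0, 207.7], 122, [0.5092, 0.3722], 0.0334)
([181.9, 274.1], 85, [0.2966, 0.2399], 0.0517)
([171.3, 338.0], 148, [0.1135, 0.2497], 0.0239)
topfront [0.6178 0.1492 0.135 ] [ 0.7388 -0.1542  0.135 ] 0.3266 yaw y-axis 21.75 [ 0.6783 -0.0025  0.135 ]
botfront [0.6183 0.1519 0.    ] [ 0.7539 -0.1597  0.    ] 0.3398 yaw y-axis 23.510000000000005 [ 0.6861 -0.0039  0.    ]
L [0.5075 0.3652 0.13  ]
R [ 0.5909 -0.3487  0.13  ]
flacon cap [ 0.528 -0.081  0.09 ]
dropper bulb [ 0.65  -0.009  0.15 ]
wax lid [ 0.567 -0.281  0.036]
cream lid [0.503 0.288 0.048]
carton top [ 0.658 -0.336  0.108]
jar lid [0.605 0.374 0.139]
```

```bash
python3 - <<'E'
from h import *
d=np.load("scene0.npz"); f=d["f"]; g=f[:,:,::-1]
cv2.imwrite("pics/crop1.png",cv2.resize(g[145:230,225:338],None,fx=7,fy=7,interpolation=cv2.INTER_CUBIC))
E
```

```text
(no output)
```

View pics/crop1.png

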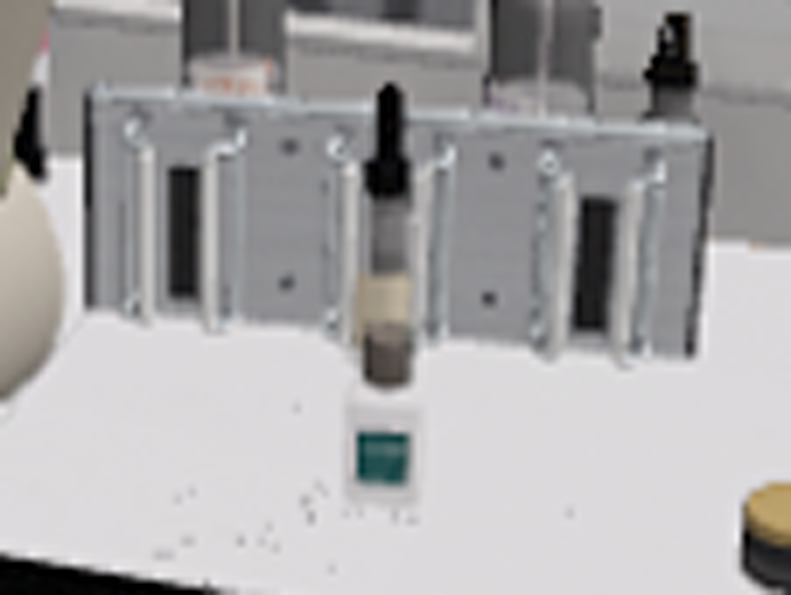

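The scene crop shows the panel and clips clearly. Pads run from (184,168) to (184,298) on the left and from (597,197) to (592,331) on the right. The roller columns are at x≈147/210 and 562/632, and the teal-label flacon is at (383,455). I'll solve the rail pose from these points.

```bash
cat >> h.py <<'E'
from scipy.spatial.transform import Rotation as Rn
def rail_R(a): return np.array([[np.cos(a),-np.sin(a)],[np.sin(a),np.cos(a)]])
def quat(a,tilt=0,flip=False):
    """tool z down, tilted forward along rail x by tilt; tool y along rail +-y"""
    y=np.array([-np.sin(a),np.cos(a),0])*(-1 if flip else 1)
    z=np.array([np.cos(a)*np.sin(tilt),np.sin(a)*np.sin(tilt),-np.cos(tilt)])
    return Rn.from_matrix(np.c_[np.cross(y,z),y,z]).as_quat()
E
python3 - <<'E'
from h import *
from scipy.optimize import least_squares
T=np.load("top0.npz"); S=np.load("scene0.npz")
ct=lambda x,y:(200+(x+.5)/7-.5,120+(y+.5)/7-.5); cs=lambda x,y:(225+(x+.5)/7-.5,145+(y+.5)/7-.5)
obs=[(T,ct(75,397),(.024,.17,0)),(T,ct(722,128),(.024,-.17,0)),
(S,cs(184,168),(.02,.11,.095)),(S,cs(184,298),(.02,.11,.015)),(S,cs(597,197),(.02,-.11,.095)),(S,cs(592,331),(.02,-.11,.015)),
(S,cs(147,148),(-.012,.127,.116)),(S,cs(210,150),(-.012,.093,.116)),(S,cs(147,322),(-.012,.127,.018)),(S,cs(210,326),(-.012,.093,.018)),
(S,cs(565,178),(-.012,-.093,.116)),(S,cs(633,182),(-.012,-.127,.116)),(S,cs(552,357),(-.012,-.093,.018)),(S,cs(622,360),(-.012,-.127,.018))]
def w(p,q): xy=np.array(p[:2])+rail_R(p[2])@np.array(q[:2]); return (*xy,q[2])
fn=lambda p,O=obs:np.concatenate([proj(w(p,q),D["K"],D["V"])-px for D,px,q in O])
for O in(obs,obs[2:]):
    r=least_squares(lambda p:fn(p,O),[.664,-.013,.41],loss="soft_l1",x_scale=[.01,.01,.1]); print(r.x.round(4),np.degrees(r.x[2]).round(2)); print(r.fun.reshape(-1,2).round(1).tolist())
    p=r.x
print("seats",w(p,(0,.11,0)),w(p,(0,-.11,0)))
A=rail_R(p[2])
for n,q in(("flacon",(.528,-.081)),("dropper",(.65,-.009))): print(n,(A.T@(np.array(q)-p[:2])).round(3))
print([None if (j:=kinematics.ik([*(p[:2]+A@np.array([-.03,s*.11])),.012],quat(p[2],t,fl))) is None else j.round(2).tolist() for s in(1,-1) for t in(.6,.75) for fl in(0,1)])
for b in((.592,-.350,.066),(.508,.367,.066)):
  print([None if (j:=kinematics.ik(b,quat(p[2],0,fl))) is None else j.round(2).tolist() for fl in(0,1)])
E
```

```text
[ 0.6585 -0.0106  0.397 ] 22.75
[[-1.1, 1.0], [-0.4, 2.1], [0.6, -0.5], [0.4, 0.1], [0.6, -0.4], [-0.2, -0.1], [-0.1, 0.1], [0.0, 0.5], [-0.1, -0.7], [-0.2, -0.6], [0.5, 0.1], [0.3, 0.2], [0.6, -1.1], [-0.1, -0.8]]
[ 0.6563 -0.011   0.3941] 22.58
[[0.4, -0.3], [0.2, 0.3], [0.4, -0.1], [-0.3, 0.2], [-0.3, 0.3], [-0.2, 0.7], [-0.3, -0.5], [-0.4, -0.4], [0.3, 0.4], [0.1, 0.5], [0.4, -0.8], [-0.3, -0.5]]
seats (np.float64(0.6140622897812373), np.float64(0.09057165071875307), 0) (np.float64(0.6985321473169004), np.float64(-0.11256584746389366), 0)
flacon [-0.145 -0.015]
dropper [-0.005  0.004]
[None, [-0.21, 0.58, 1.94, 1.27, 0.34, -0.19], [-0.25, 0.6, 2.03, 1.84, 0.44, 2.34], [-0.25, 0.6, 2.03, 1.84, 0.44, -0.8], None, [-0.53, 0.74, 1.6, 0.9, 0.61, -0.06], [-0.57, 0.75, 1.67, 1.24, 0.64, 2.73], [-0.57, 0.75, 1.67, 1.24, 0.64, -0.41]]
[[-0.7, 0.82, 1.12, -0.0, 1.2, -2.67], [-0.7, 0.82, 1.12, -0.0, 1.2, 0.47]]
[[0.44, 0.69, 1.35, -0.0, 1.09, -1.53], [0.44, 0.69, 1.35, -0.0, 1.09, 1.62]]
```

```bash
cat >> h.py <<'E'
P=np.array([.659,-.0110]); A0=.397
def rw(x,y,z): return np.array([*(P+rail_R(A0)@np.array([x,y])),z])
Q=quat(A0,0,True)
def st(): 
    s=monitor.sense(); print("t%.2f"%s["clock"],s["position"].round(4),"F",s["contact_force"].round(1),"gap%.3f gf%.1f"%(s["finger_gap"],s["gripper_force"]))
E
cat > pick.py <<'E'
from h import *
def pick(x,y):
    env.reach([x,y,.22],Q); st()
    print("guard",env.movel([x,y,.070],.12,guard=10)); st()
    env.close_gripper(25); st()
    f,K,V=grab("top"); return f
E
python3 - <<'E'
from pick import *
f=pick(.592,-.350); g,_,_=grab("scene")
cv2.imwrite("pics/pk1.png",np.hstack([cv2.resize(f[120:220,310:410,::-1],(400,400)),cv2.resize(g[140:240,320:420,::-1],(400,400))]))
E
```

```text
t1.86 [ 0.5913 -0.3511  0.2202] F [ 0.2 -0.2 -0.1] gap0.999 gf0.0
guard False
t3.26 [ 0.5923 -0.3503  0.0709] F [-0.   0.2  0.5] gap1.001 gf0.0
t3.76 [ 0.5921 -0.35    0.0703] F [0.6 0.7 1.2] gap0.436 gf25.4
```

View pics/pk1.png

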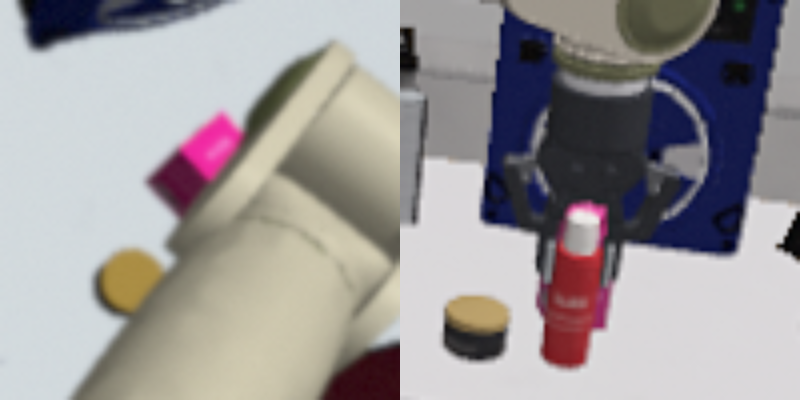

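The grasp is good: the red bottle sits between the pads at about (575,290) in the right half, gap about 37 mm, and the carton and wax pot are untouched. Next I'll carry it to the front of the right clip and check it before letting go.

```bash
cat > place.py <<'E'
from meas import *
def base_scene():
    """base of the largest red column in the scene view, near edge + centreline"""
    f,K,V=grab("scene"); hsv=cv2.cvtColor(f,cv2.COLOR_RGB2HSV); h,s,v=cv2.split(hsv)
    m=(((h<6)|(h>172))&(s>120)&(v>60)).astype(np.uint8); n,l,stt,c=cv2.connectedComponentsWithStats(m)
    cam=-V[:3,:3].T@V[:3,3]
    for i in range(1,n):
        if stt[i,4]<60 or c[i][1]>230: continue
        ys,xs=np.where(l==i); rows=[(y,(xs[ys==y].min()+xs[ys==y].max())/2,np.ptp(xs[ys==y])+1) for y in np.unique(ys)]
        low=rows[-1][0]+.5; mid=[r for r in rows if r[2]>=.8*max(q[2] for q in rows)]
        k=np.polyfit([r[0] for r in mid],[r[1] for r in mid],1)
        p=onz((np.polyval(k,low),low),0,K,V); u=(p-cam)[:2]; u/=np.linalg.norm(u); p=p[:2]+.019*u
        print("red",c[i].round(0),stt[i,4],"w",max(q[2] for q in rows),"world",p.round(4),"rail mm",(rail_R(A0).T@(p-P)*1e3).round(1))
    return f
E
python3 - <<'E'
from place import *
env.movel([.592,-.350,.26],.2); env.reach(rw(-.042,-.11,.26),Q); st()
print(env.movel(rw(-.042,-.11,.072),.12,guard=10)); st()
f=base_scene(); cv2.imwrite("pics/pl1.png",cv2.resize(f[130:240,215:345,::-1],(780,660))[:600])
E
```

```text
t5.88 [ 0.6625 -0.1301  0.2597] F [-0.2 -0.5 -1.4] gap0.439 gf25.2
False
t7.60 [ 0.6631 -0.1288  0.0727] F [-0.1 -0.  -1.2] gap0.436 gf25.2
red [177. 171.] 62 w 9 world [0.5276 0.3678] rail mm [ 25.3 400.2]
red [309. 190.] 245 w 11 world [ 0.6686 -0.1258] rail mm [ -35.6 -109.6]
```

View pics/pl1.png

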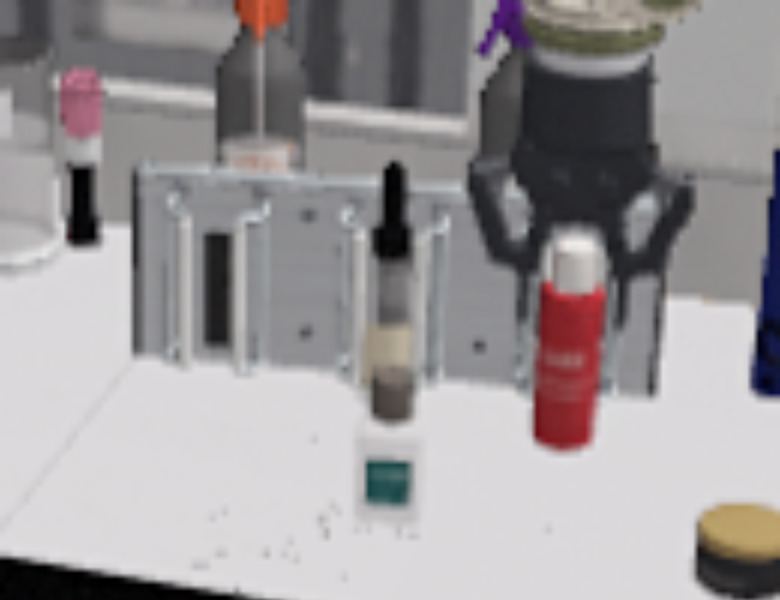

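The held bottle stands just in front of the right clip with its base near (565,440), centred at rail y −109.6 mm. I'll set it down, let go and retreat, then push it low with the fingers shut and the tool tilted.

```bash
cat >> place.py <<'E'
TILT=.6
def letgo(x,y):
    env.movel(rw(x,y,.0705),.05,guard=8); env.release(); env.movel(rw(x,y,.25),.2); env.close_gripper(20); st()
def prepush(x,y):
    q=quat(A0,TILT,True)
    env.reach(rw(x,y,.20),q); env.movel(rw(x,y,.012),.12,guard=8); st()
def push(y,xs,v=.03,guard=25):
    z=.012
    for x in xs:
        g=env.movel(rw(x,y,z),v,guard=guard); s=monitor.sense(); F=s["contact_force"]
        a=rail_R(A0).T; print("x",(a@(s["position"][:2]-P)*1e3).round(1),"z%.4f"%s["position"][2],"Frail",(a@F[:2]).round(1),"Fz%.1f"%F[2],"t%.1f"%s["clock"],g)
        if g: break
E
python3 - <<'E'
from place import *
letgo(-.042,-.11); base_scene(); prepush(-.105,-.11)
push(-.11,[-.075,-.068])
f=base_scene(); cv2.imwrite("pics/pp1.png",cv2.resize(f[130:240,215:345,::-1],(780,660))[:600])
E
```

```text
t10.25 [ 0.6628 -0.1287  0.25  ] F [-0.2  0.6  0. ] gap-0.002 gf0.0
red [177. 171.] 62 w 9 world [0.5276 0.3678] rail mm [ 25.3 400.2]
red [309. 191.] 239 w 11 world [ 0.6684 -0.1256] rail mm [ -35.6 -109.3]
t12.75 [ 0.6049 -0.1532  0.0125] F [-0.2  0.1 -0.3] gap0.001 gf0.0
x [ -75.1 -110. ] z0.0120 Frail [-0.1  0.8] Fz-0.6 t13.9 False
x [ -67.8 -109.9] z0.0120 Frail [0.5 0.1] Fz0.0 t14.3 False
red [177. 171.] 62 w 9 world [0.5276 0.3678] rail mm [ 25.3 400.2]
```

View pics/pp1.png

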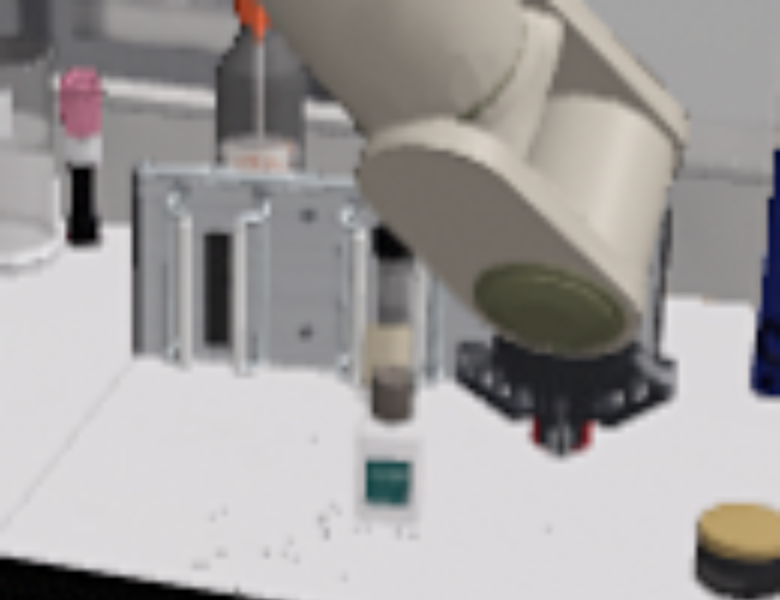

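The fingers are low behind the bottle at (560,440), just short of contact. The flacon at (388,485) is clear. I'll check how high the wrist link passes over the flacon and dropper, then push.

```bash
python3 - <<'E'
from place import *
d=np.load("scene0.npz"); K,V=d["K"],d["V"]
for px in((279,166),(290,178),(275,158)):
    c,dd=ray(px,K,V)
    for yr in(-.04,0.):
        n=np.array([-np.sin(A0),np.cos(A0)]); t=(yr-n@(c[:2]-P))/(n@dd[:2]); X=c+t*dd; print(px,yr,(rail_R(A0).T@(X[:2]-P)).round(3),X[2].round(3))
    for xr in(-.2,-.14,-.08):
        n=np.array([np.cos(A0),np.sin(A0)]); t=(xr-n@(c[:2]-P))/(n@dd[:2]); X=c+t*dd; print("  x",(rail_R(A0).T@(X[:2]-P)).round(3),X[2].round(3))
E
```

```text
(279, 166) -0.04 [-0.505 -0.04 ] 0.332
(279, 166) 0.0 [-0.061 -0.   ] 0.145
  x [-0.2   -0.013] 0.204
  x [-0.14  -0.007] 0.178
  x [-0.08  -0.002] 0.153
(290, 178) -0.04 [-0.054 -0.04 ] 0.1
(290, 178) 0.0 [0.615 0.   ] -0.203
  x [-0.2   -0.049] 0.165
  x [-0.14  -0.045] 0.138
  x [-0.08  -0.042] 0.111
(275, 158) -0.04 [-0.603 -0.04 ] 0.39
(275, 158) 0.0 [-0.208  0.   ] 0.233
  x [-0.2    0.001] 0.229
  x [-0.14   0.007] 0.206
  x [-0.08   0.013] 0.182
```

```bash
python3 - <<'E'
from place import *
push(-.11,[-.060,-.054,-.050,-.046,-.042,-.038,-.035,-.032],v=.02)
E
```

```text
x [ -59.9 -109.9] z0.0120 Frail [-0.3 -0.5] Fz0.5 t14.9 False
x [ -54.2 -110.1] z0.0119 Frail [-4.5  0.1] Fz1.2 t15.3 False
x [ -50.6 -110.3] z0.0118 Frail [-11.2  -0.1] Fz3.5 t15.7 False
x [ -46.6 -110.3] z0.0118 Frail [-9.4  0.4] Fz2.3 t16.0 False
x [ -42.1 -110.2] z0.0119 Frail [-4.7 -1.1] Fz0.2 t16.4 False
x [ -37.7 -109.7] z0.0121 Frail [ 0.1 -0.1] Fz0.3 t16.7 False
x [ -34.8 -109.9] z0.0120 Frail [0.4 0.7] Fz0.4 t17.0 False
x [ -31.9 -109.9] z0.0120 Frail [-0.4 -0.1] Fz-0.3 t17.3 False
```

The push peaked at 11 N, then dropped to zero as the bottle snapped in. I'll retreat, check it, and pick the left bottle.

```bash
python3 - <<'E'
from place import *
from pick import pick
push(-.11,[-.029],v=.02,guard=6)
env.movel(rw(-.11,-.11,.012),.15); env.movel(rw(-.15,-.11,.25),.25)
f0=base_scene(); 
q=monitor.sense()["joints"]; 
env.release()
f=pick(.510,.367); g,K,V=grab("scene"); c=proj((.51,.367,.08),K,V).astype(int)
T=grab("top")[0]
cv2.imwrite("pics/pk2.png",np.hstack([cv2.resize(f0[130:240,215:345,::-1],(400,338)),cv2.resize(T[160:260,100:218,::-1],(399,338))]))
E
```

```text
x [ -28.9 -110. ] z0.0120 Frail [-0.3  0. ] Fz-0.6 t17.6 False
red [177. 171.] 62 w 9 world [0.5276 0.3678] rail mm [ 25.3 400.2]
red [309. 187.] 177 w 9 world [ 0.7043 -0.1088] rail mm [   4.  -107.7]
t22.24 [0.5105 0.3662 0.22  ] F [ 0.  -1.  -0.2] gap1.000 gf0.0
guard False
t23.64 [0.5103 0.3672 0.0708] F [0.1 0.5 0.6] gap1.006 gf0.0
t24.14 [0.5101 0.3672 0.0703] F [-1.   1.5  1.1] gap0.442 gf24.9
```

View pics/pk2.png

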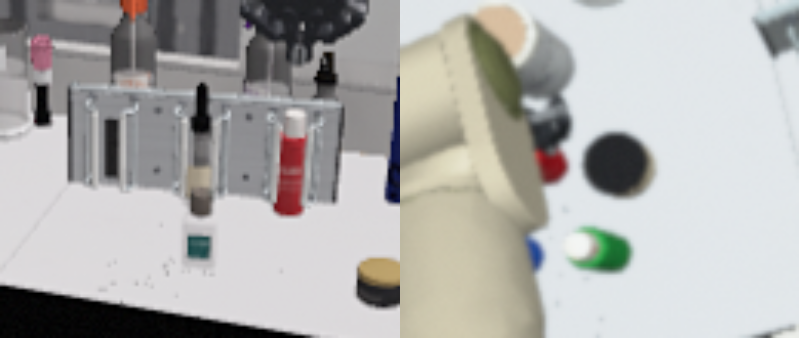

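The right bottle is home and upright between the rollers at (290,175) in the left half. The left red bottle is gripped, with the jar, cream pot and green bottle undisturbed. Now I'll place it in front of the left clip.

```bash
python3 - <<'E'
from place import *
env.movel([.510,.367,.26],.2); env.reach(rw(-.042,.11,.26),Q); st()
print(env.movel(rw(-.042,.11,.072),.12,guard=10)); st()
base_scene(); letgo(-.042,.11)
q=quat(A0,TILT,True)
print([kinematics.ik(rw(-.105,.11,z),q).round(2).tolist() for z in(.2,.012)], monitor.sense()["joints"].round(2))
T,K,V=grab("top")
for o in red_bottles(T,K,V): print(o, (rail_R(A0).T@(np.array(o[2])-P)*1e3).round(1))
f=base_scene()
cv2.imwrite("pics/pl2.png",np.hstack([cv2.resize(f[130:240,215:345,::-1],(400,338)),cv2.resize(T[120:210,190:296,::-1],(399,338))]))
E
```

```text
t26.54 [0.5776 0.0753 0.2599] F [ 0.5  0.9 -1.1] gap0.437 gf25.0
False
t28.26 [0.5781 0.0742 0.0726] F [-0.1 -0.1 -1.8] gap0.437 gf25.0
red [248. 186.] 231 w 10 world [0.5824 0.0802] rail mm [-35.4 113.7]
red [309. 187.] 177 w 9 world [ 0.7043 -0.1088] rail mm [   4.  -107.7]
t30.91 [0.5777 0.0742 0.25  ] F [ 0.2 -0.2  0.3] gap0.002 gf0.0
[[-0.32, 0.09, 1.99, 0.63, 0.69, 0.44], [-0.32, 0.49, 2.14, 1.48, 0.38, -0.52]] [-0.07  0.43  1.28  0.    1.43  1.1 ]
([428.3, 161.1], 397, [0.6659, -0.5644], 0.0756) [-207.6 -513. ]
([467.7, 242.4], 912, [0.4067, -0.6508], 0.2905) [-480.1 -492.5]
([505.7, 365.3], 143, [0.0326, -0.7605], 0.077) [-867.5 -449. ]
([442.8, 381.0], 78, [-0.0071, -0.5615], 0.0537) [-827.1 -250.1]
red [248. 187.] 224 w 10 world [0.5826 0.0799] rail mm [-35.3 113.4]
red [309. 187.] 177 w 9 world [ 0.7043 -0.1088] rail mm [   4.  -107.7]
```

View pics/pl2.png

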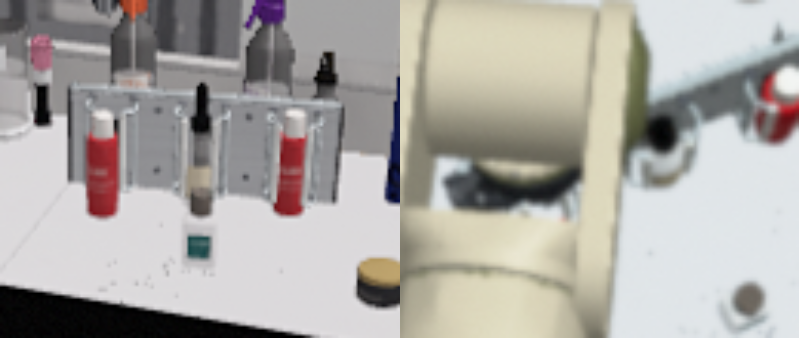

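Both reds are upright: the left one stands in front of the left clip at (102,180) and the right one is home at (290,175). Allowing for the view's bias of about 2 mm, the left bottle is centred on its clip, so I'll push it in.

```bash
python3 - <<'E'
from place import *
prepush(-.105,.11)
push(.11,[-.068,-.060,-.054,-.050,-.046,-.042,-.038,-.034,-.029],v=.02,guard=20)
E
```

```text
t33.47 [0.5197 0.0498 0.0122] F [-0.4  0.6  0.3] gap-0.001 gf0.0
x [-68.1 110. ] z0.0120 Frail [-0.4  0.2] Fz-0.5 t35.5 False
x [-59.9 110. ] z0.0120 Frail [1.3 0.1] Fz1.4 t36.0 False
x [-53.9 110. ] z0.0120 Frail [-0.8 -0.7] Fz0.3 t36.5 False
x [-50.7 110.1] z0.0117 Frail [-9.6 -0.3] Fz5.6 t36.8 False
x [-46.9 110.1] z0.0117 Frail [-12.3   0.4] Fz7.1 t37.2 False
x [-42.6 110.1] z0.0118 Frail [-7.5 -0.6] Fz3.2 t37.5 False
x [-38. 110.] z0.0120 Frail [-0.4 -0.1] Fz0.2 t37.9 False
x [-33.8 110. ] z0.0120 Frail [0.1 0.5] Fz0.0 t38.2 False
x [-28.9 110. ] z0.0119 Frail [-0.1 -0.2] Fz0.8 t38.6 False
```

It snapped in the same way, peaking at 12 N and then dropping to zero. I'll retreat and check everything.

```bash
python3 - <<'E'
from place import *
env.movel(rw(-.11,.11,.012),.15); env.movel(rw(-.15,.11,.25),.25)
env.set_joints([-1.53,.313,1.498,0,1.331,-.223]); env.hold(.3); st()
f=base_scene(); T,K,V=grab("top")
d0=np.load("top0.npz")["f"]; print("top diff px",[(c.astype(int).tolist()) for c in cv2.connectedComponentsWithStats(cv2.morphologyEx((np.abs(T.astype(int)-d0).max(2)>60).astype(np.uint8),cv2.MORPH_OPEN,np.ones((2,2))))[2][1:] if c[4]>8])
cv2.imwrite("pics/end.png",np.vstack([cv2.resize(T[90:250,80:400,::-1],(600,300)),cv2.resize(f[125:235,130:350,::-1],(600,300))]))
E
```

```text
t43.30 [ 0.1373 -0.5066  0.2312] F [0.2 0.1 0.4] gap-0.001 gf0.0
red [250. 182.] 166 w 9 world [0.6237 0.0918] rail mm [  7.2 108.5]
red [309. 187.] 177 w 9 world [ 0.7043 -0.1088] rail mm [   4.  -107.7]
top diff px [[287, 138, 13, 22, 162], [285, 150, 4, 6, 20], [222, 165, 13, 19, 170], [357, 174, 20, 18, 205], [131, 200, 20, 16, 192], [458, 343, 12, 4, 30], [444, 350, 7, 4, 17]]
```

View pics/end.png

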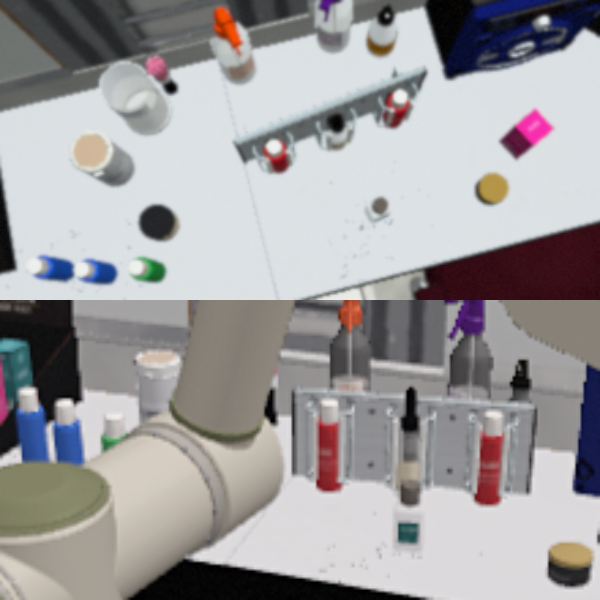

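Both red bottles are upright and home in the left clip (275,155) and right clip (396,107). The dropper is still in the middle clip, and the image difference shows change only at the bottles' old and new places and at the robot's gripper.

```bash
python3 -c "
from h import *
print(job.hand_in())"
```

```text
the job is handed in; nothing more can be done
None
```

I pushed both red bottles into the two empty clips, where they sit upright and home; the dropper bottle and the bystanders show no movement in the last pictures, and the job was handed in at about 43 s of the 69 s allowed.

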